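Slide the stray tall bottle back into its bay

ROBOT

A 6-joint arm with a two-finger parallel gripper is mounted at the origin on the work surface. World frame = base frame: x ahead of the robot, y to its left, z up, the work surface at z = 0. Lengths are in m, angles in rad, forces in N, time in s.
With the tool pointing down it reaches from about 0.35 to 0.975 m from the base axis. Payload 7.1 kg.
Tool frame: the origin (TCP) lies midway between the tips of the shut fingers; the grasp point (between the pads) lies 19 mm behind it; z points along the fingers, y is the line along which they close (so a half turn about z gives the same grasp; the last joint's range is limited). The gripper opens to 88 mm and grips with 3 to 60 N. Pads are 20 mm wide; open, the fingers measure 115 mm over their backs; the gripper's body (75 mm by 178 mm) begins 61 mm behind the grasp point.
Start: joints at [1.324, 0.423, 1.63, -0, 1.089, -0.019], TCP at [0.141, 0.609, 0.223] pointing down, gripper open.
Joint ranges: [-3, 3], [-0.9, 2.11], [0.09, 2.58], [-1.31, 4.45], [0.11, 2.69], [-2.54, 2.54]. Speed limits (rad/s): [2.39, 2.39, 3.01, 3.14, 3.14, 3.14].

INTERFACE

Orientations are given as a unit quaternion [w, x, y, z].
In Python, from station import move_pose, movel, movej, command_gripper, wait, inverse_kinematics, read_camera, camera_info, MotionError, job_done, get_time, get_joint_pos, get_qvel, get_effort, get_tcp_pos, get_ee_rot, get_ft_force, get_ft_torque, get_grip_width, get_finger_force gives the robot as it stands. Calls block until the motion is done:
- move_pose(position, orientation): joint-space move of the TCP to a pose.
- movel(position, frame=None, v=0.15, until_force=None): straight line of the TCP; frame=None keeps the orientation; v is the mean speed in m/s. With until_force (N) it stops when the force on the tool has changed by that much, and returns True; else False.
- movej(angles): joint-space move.
- command_gripper(opening): opening from 0.0 (shut) to 1.0 (fully open); the grip force is fixed at half the most; returns when the fingers have stopped.
- wait(seconds).
- inverse_kinematics(position, orientation): joint angles nearest the present ones, or None.
- read_camera(name): name is "side" or "top"; returns the picture (480x640x3 uint8, red, green, blue); there is no depth.
- camera_info(name): a dict with "intrinsics" (3x3 intrinsics, pixels), "T" (4x4, takes a point from camera to world coordinates). Camera axes: x right, y up, looking along -z (the intrinsics and any distortion apply to the point x, -y, -z); pixel columns grow to the right and rows downward; lengths in m; the calibration is good to about 2 mm. A picture is of the moment at which its call begins. camera_info takes no time and is no camera call.
A pose or a line that the arm cannot do raises MotionError and nothing moves.
- job_done(): hands the job in; it is judged then, once.
Readings, each from a call of its own:
- get_time(): time.
- get_joint_pos(): joint angles.
- get_qvel(): joint speeds.
- get_effort(): joint torques, N m.
- get_tcp_pos(): TCP position.
- get_ee_rot(): TCP orientation.
- get_ft_force(): force on the tool from outside, world axes, zero at the start.
- get_ft_torque(): the same for the moment, N m.
- get_grip_width(): opening from 0.0 (shut) to 1.0 (fully open).
- get_finger_force(): force on a finger pad.
Only numpy, scipy, OpenCV 4.12 (cv2) and the standard library are available. Lean on these libraries where they do the work, as an engineer would, in place of code of your own. Each camera call takes 0.05 s, during which the arm holds its last target. There are 200 camera calls.

TASK

A customer has put one tall bottle down in front of the wooden bay display instead of back in it. Push it across the counter into the empty bay, the one under the offer card, until it stands upright against the back board in line with the other tall bottles. It is top-heavy: push it low down with the fingertips so that it slides without tipping, do not grasp or lift it, and leave the other bottles and the carton where they are.

Things in the scene. Friction and masses are not known exactly. Their poses are not given: they have to be found in the camera images.
- bottle: the stray tall bottle, loose, 0.3 to 0.5 kg, standing in front of the display: amber glass cylinder 50 mm in diameter up to 128 mm above the counter, shoulder, black cap 34 mm wide from 150 to 200 mm. Origin at the centre of its underside, z along its axis. Friction on the counter 0.45 to 0.66: pushed more than about 35 mm above the counter it may tip instead of slide.
- card: blank offer card, fixed, 56 mm wide, upper edge 136 mm high, clipped on the display's back board over the empty bay. Its origin is not at the card but on the counter in that bay, where the centre of the bottle's underside must come (1.5 mm short of touching the board). x points into the bay, square to the board (mostly to the robot's left); y runs along the board. The card is 31 mm beyond the origin.
- display: bay display, fixed: oak back board 232 mm long, 60 high, and four dividers 10 mm thick, 40 high, reaching 46 mm out from its face: three bays 64 mm wide, 74 mm pitch, no floor, open in front; a bottle in place stands out 4 mm beyond the dividers. Origin on the counter, mid-row, 25 mm before the board's face; x towards the board, y along it; places at y = -74, 0, 74 mm.
- vial: a small 10 ml oil bottle with a black cap, 25 mm in diameter, 62 mm tall, loose, standing near one end of the display; origin at the centre of its underside. Bystander.
- carton: an upright folding carton, 36 by 36 mm and 70 mm tall, loose, standing near the other end of the display; origin at the centre of its underside. Bystander.
- row_a: one of two tall amber bottles already standing in place in the display, the same as bottle in shape and mass: 50 mm diameter, 200 mm tall; origin at the centre of its underside. Bystander: leave it where it stands.
- row_b: one of two tall amber bottles already standing in place in the display, the same as bottle in shape and mass: 50 mm diameter, 200 mm tall; origin at the centre of its underside. Bystander: leave it where it stands.

How it is judged:
By the outcome, as a careful person would: the job done as asked, in the order asked, and still so for the second after the job is handed in, with the robot touching nothing.
It also fails if it takes over 42 s, if anything falls off the work surface, if the arm or the gripper's body presses on something with over 40 N, if the wrist force passes 120 N, or if a joint passes its speed limit or range.

## Working session

There is one attempt and no reset: what is moved stays moved. The work goes in short steps, each a Python script; the robot and the scene stay as the last script left them, time stands still between calls to the robot, and variables do not carry over. Pictures are saved under pics/ and viewed, at most 10 in all, crops included, and the job is handed in when it is done.

```bash
mkdir -p pics
python3 - <<'E'
from station import *
import cv2,numpy as np
for n in("top","side"):
    cv2.imwrite(f"pics/{n}0.png",read_camera(n)[:,:,::-1])
    c=camera_info(n);print(n,{k:np.round(v,4).tolist() if not isinstance(v,str) else v for k,v in c.items()})
print(get_time(),get_ee_rot())
E
```

```text
top {'intrinsics': [[437.875, 0.0, 315.4215], [0.0, 437.875, 237.4239], [0.0, 0.0, 1.0]], 'T': [[-0.0222, 0.989, -0.1464, 0.4881], [-0.9997, -0.0214, 0.0069, 0.0418], [0.0037, 0.1465, 0.9892, 0.6677], [0.0, 0.0, 0.0, 1.0]]}
side {'intrinsics': [[502.0018, 0.0, 324.0005], [0.0, 502.0018, 241.7661], [0.0, 0.0, 1.0]], 'T': [[-0.8485, 0.3854, -0.3626, 0.2877], [-0.5291, -0.6272, 0.5716, 0.5077], [-0.0071, 0.6768, 0.7361, 0.6481], [0.0, 0.0, 0.0, 1.0]]}
0.1 [-9.07259556e-05  1.13652507e-01  9.93520347e-01 -6.47877310e-04]
```

View pics/top0.png

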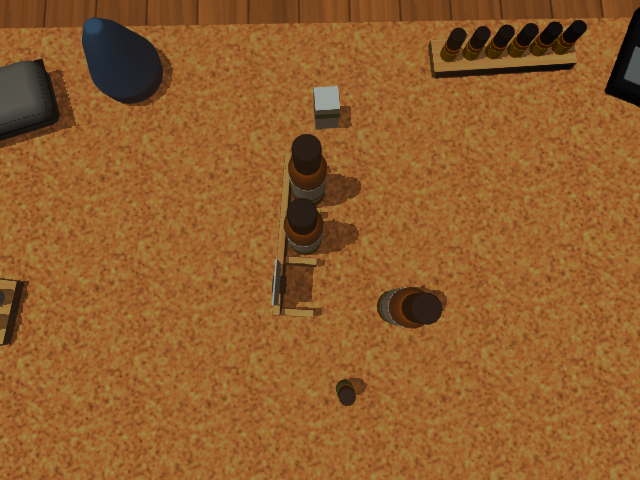

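View pics/side0.png

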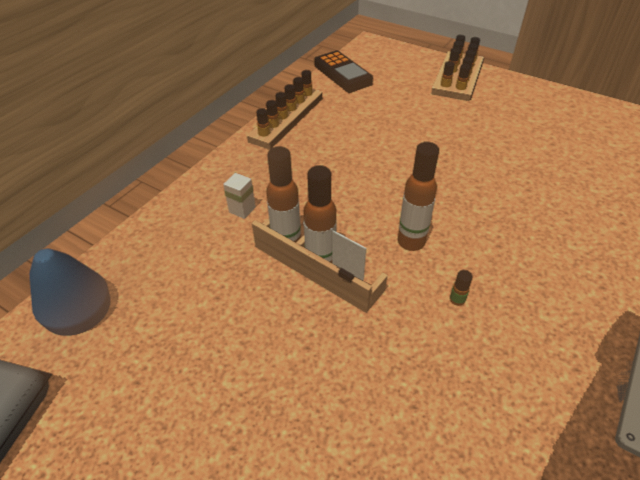

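Run:
```python
import cv2
a=cv2.imread("pics/top0.png");cv2.imwrite("pics/tc.png",cv2.convertScaleAbs(cv2.resize(a[130:330,255:455],None,fx=3,fy=3,interpolation=2),alpha=1.5))
b=cv2.imread("pics/side0.png");cv2.imwrite("pics/sc.png",cv2.convertScaleAbs(cv2.resize(b[130:330,245:485],None,fx=3,fy=3,interpolation=2),alpha=1.3))
```

```text
(no output)
```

View pics/tc.png

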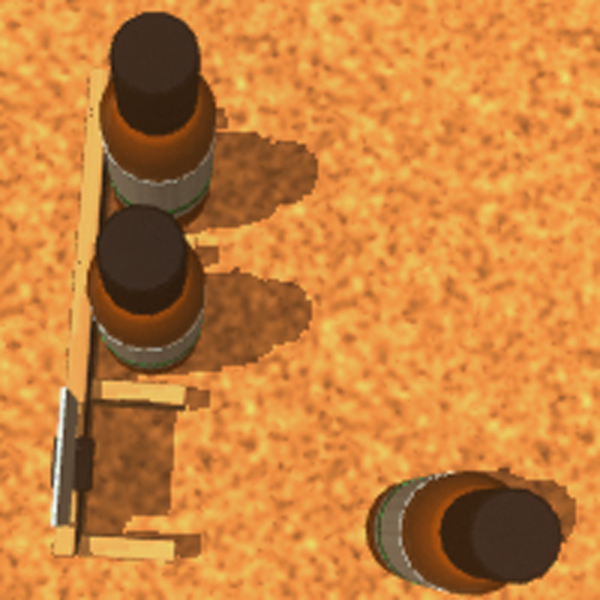

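View pics/sc.png

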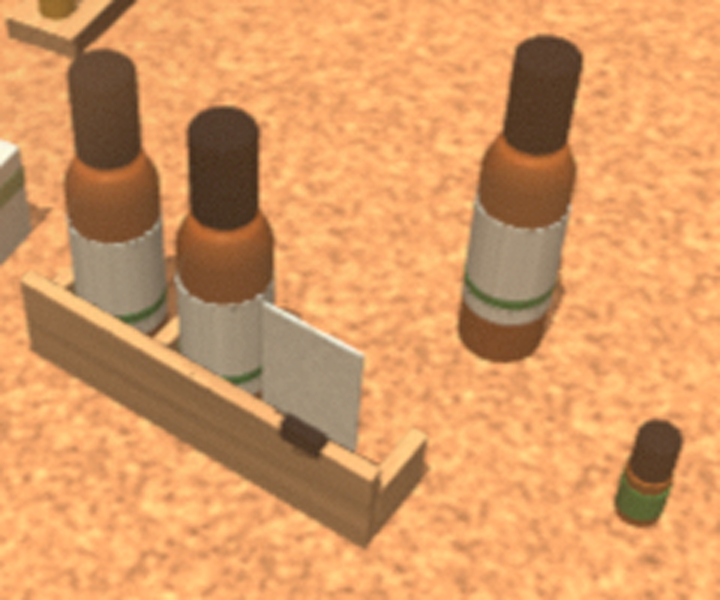

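```bash
cat > h.py <<'E'
import numpy as np, cv2
from station import *
def ray(n,px,z):
    c=camera_info(n);K=np.array(c["intrinsics"]);T=np.array(c["T"])
    d=np.linalg.solve(K,[px[0],px[1],1]);d=T[:3,:3]@[d[0],-d[1],-d[2]]
    o=T[:3,3];return (o+d*(z-o[2])/d[2])[:2]
def tc(u,v,z): return ray("top",((u+.5)/3+254.5,(v+.5)/3+129.5),z)
def sc(u,v,z): return ray("side",((u+.5)/3+244.5,(v+.5)/3+129.5),z)
E
python3 - <<'E'
from h import *
np.set_printoptions(precision=4,suppress=True)
print("caps top",*[tc(*p,.2) for p in((155,55),(141,248),(516,535))])
print("caps side",*[sc(*p,.2) for p in((103,68),(224,127),(548,56))])
print("div mid",*[tc(*p,.04) for p in((185,387),(183,405),(175,541),(173,558))])
print("board",*[tc(*p,.06) for p in((107,70),(93,70),(77,556),(54,556))])
print("board side (outer back top corners)",sc(24,282,.06),sc(378,488,.06),sc(30,348,0),sc(366,545,0))
print("vial",tc((346-255)*3,(396-130)*3,.062),sc(659,435,.062))
print("card",tc(70,390,.136),tc(58,525,.136),sc(263,305,.136),sc(363,355,.136))
E
```

```text
caps top [0.6582 0.0465] [0.5853 0.053 ] [ 0.4795 -0.0771]
caps side [0.6574 0.0443] [0.5837 0.0513] [ 0.478  -0.0764]
div mid [0.5501 0.0369] [0.5415 0.038 ] [0.4773 0.0432] [0.4695 0.0443]
board [0.702  0.0711] [0.7022 0.0778] [0.4719 0.0879] [0.4722 0.0984]
board side (outer back top corners) [0.699  0.0782] [0.4667 0.1003] [0.7051 0.0756] [0.4727 0.0944]
vial [0.3646 0.0022] [ 0.3627 -0.0004]
card [0.5404 0.0843] [0.4863 0.0896] [0.5405 0.0869] [0.4852 0.09  ]
```

```bash
cat >> h.py <<'E'
from scipy.spatial.transform import Rotation as R
th=np.deg2rad(5.1); ex=np.array([np.sin(th),np.cos(th),0]); ey=np.array([-ex[1],ex[0],0]); O=np.array([.511,.0595,0])
B=np.array([.4788,-.0768,0])
a=np.deg2rad(40); zt=ex*np.sin(a)-np.array([0,0,np.cos(a)])
def quat(sg):
    y=ey*sg; q=R.from_matrix(np.c_[np.cross(y,zt),y,zt]).as_quat(); return q[[3,0,1,2]]
def P(s,t,z): return O+ex*s+ey*t+np.array([0,0,z])
def st(p): d=np.r_[p[:2],0]-O; return np.array([d@ex,d@ey])
D=.029
E
python3 - <<'E'
from h import *
np.set_printoptions(precision=3,suppress=True)
s,t=st(B);print(s,t)
for sg in(1,-1):
    for p in((s-D-.05,t,.2),(s-D-.05,t,.014),(s-D,t,.014),(-.06-D,0,.014),(-D,0,.014)):
        print(sg,P(*p),inverse_kinematics(P(*p),quat(sg)))
E
```

```text
-0.1386227935745873 0.01995622964333081
1 [ 0.472 -0.155  0.2  ] [-0.682  0.478  1.805  0.579  1.341  2.272]
1 [ 0.472 -0.155  0.014] [-0.682  0.788  1.828  0.654  1.068  2.066]
1 [ 0.476 -0.106  0.014] [-0.607  0.771  1.885  0.718  1.013  2.069]
1 [ 0.503 -0.029  0.014] [-0.46   0.762  1.917  0.827  0.95   2.107]
1 [0.508 0.031 0.014] [-0.352  0.752  1.955  0.918  0.896  2.118]
-1 [ 0.472 -0.155  0.2  ] [-0.682  0.478  1.805  0.579  1.341 -0.87 ]
-1 [ 0.472 -0.155  0.014] [-0.682  0.788  1.828  0.654  1.068 -1.076]
-1 [ 0.476 -0.106  0.014] [-0.607  0.771  1.885  0.718  1.013 -1.073]
-1 [ 0.503 -0.029  0.014] [-0.46   0.762  1.917  0.827  0.95  -1.034]
-1 [0.508 0.031 0.014] [-0.352  0.752  1.955  0.918  0.896 -1.023]
```

Run:
```python
from h import *
q=quat(-1); s,t=st(B)
p=get_tcp_pos(); move_pose([p[0]*.75,p[1]*.75,.42],get_ee_rot())
command_gripper(.295)
hi=P(s-D-.06,t,.40); 
j=inverse_kinematics(hi,q); print(j)
c=np.array(get_joint_pos()); c[0]=-.68; movej(c)
move_pose(hi,q); 
movel(P(s-D-.04,t,.014),v=.2)
print(get_time(),get_tcp_pos(),get_grip_width(),get_ft_force())
a=np.hstack([read_camera("top")[100:420,230:550],read_camera("side")[100:420,250:570]])
cv2.imwrite("pics/pre.png",cv2.convertScaleAbs(a[:,:,::-1],alpha=1.3))
```

```text
[-0.69675159  0.25492543  1.62215857  0.5603299   1.69005833 -0.66270076]
7.6583 [ 0.4730706  -0.14587636  0.01464648] 0.290836058651834 [ 0.40410846 -0.34023768 -0.95859258]
```

View pics/pre.png

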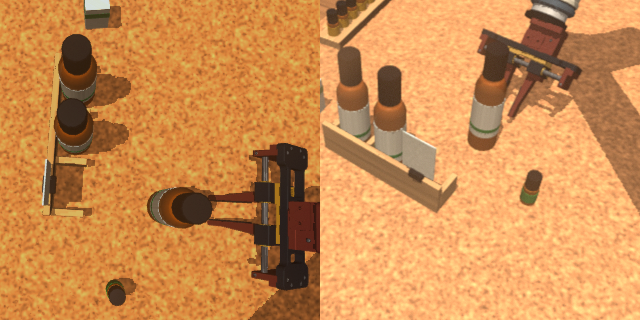

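The fingers (rows ~197 and ~222) straddle the bottle's axis (~208), and the 178 mm body lies along the closing line, clear of everything. I'll push now.

Run:
```python
from h import *
s,t=st(B)
for p,v in(((s-D,t),.05),((-.062-D,0),.05),((-.045-D,0),.03)):
    movel(P(*p,.014),v=v); print(get_time(),st(get_tcp_pos()),np.round(get_ft_force(),1))
a=np.hstack([read_camera("top")[100:420,230:550],read_camera("side")[100:420,250:570]])
cv2.imwrite("pics/mid.png",cv2.convertScaleAbs(a[:,:,::-1],alpha=1.3))
```

```text
8.7083 [-0.16776226  0.0198252 ] [-0.1 -0.  -0.6]
10.4417 [-9.11172164e-02  2.54283445e-05] [-0.4 -1.1 -0.1]
11.1583 [-0.07369335  0.00014769] [0.1 1.1 0.2]
```

View pics/mid.png

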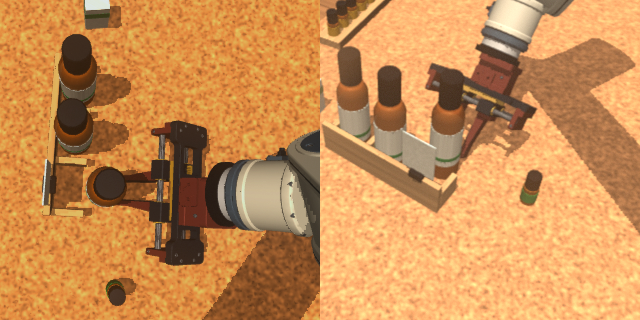

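The bottle is upright at the mouth: it sits at row ~185, midway between the dividers at 161 and 212.

Run:
```python
from h import *
print(ray("top",(339,283),.2), st(ray("top",(339,283),.2)))
print(movel(P(-.003-D,0,.014),v=.03,until_force=8),get_time(),st(get_tcp_pos()),np.round(get_ft_force(),1))
t=read_camera("top");cv2.imwrite("pics/fin_raw.png",t[:,:,::-1])
a=np.hstack([cv2.resize(t[130:330,255:355],None,fx=3,fy=3,interpolation=2),cv2.resize(read_camera("side")[130:330,245:405],None,fx=3,fy=3,interpolation=2)])
cv2.imwrite("pics/fin.png",cv2.convertScaleAbs(a[:,:,::-1],alpha=1.4))
```

```text
[0.50780561 0.01460428] [-0.04500194 -0.00080923]
False 12.8083 [-3.20414112e-02  1.03648511e-06] [-0.9 -0.7  0.2]
```

View pics/fin.png

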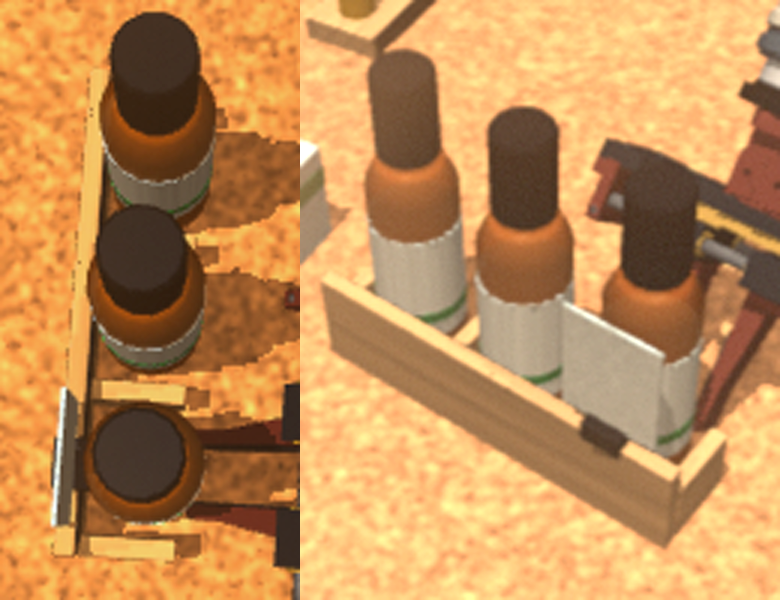

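Run:
```python
from h import *
for p in((155,55),(141,248),(139,454)): print(st(tc(*p,.2)))
print()
for p in((103,68),(224,127),(363,183)): print(st(sc(*p,.2)))
```

```text
[ 1.12905816e-04 -1.47757231e-01]
[ 8.23075489e-05 -7.45636396e-02]
[-0.00452829 -0.00021617]

[-0.00210111 -0.1472091 ]
[-0.001655   -0.07315264]
[-0.00767535  0.00021488]
```

Run:
```python
from h import *
print(movel(P(-.0270,0,.014),v=.015,until_force=7),get_time(),st(get_tcp_pos()),np.round(get_ft_force(),1))
t=read_camera("top")
a=np.hstack([cv2.resize(t[130:330,255:355],None,fx=3,fy=3,interpolation=2),cv2.resize(read_camera("side")[130:330,245:405],None,fx=3,fy=3,interpolation=2)])
cv2.imwrite("pics/fin2.png",cv2.convertScaleAbs(a[:,:,::-1],alpha=1.4))
```

```text
True 13.1583 [-0.03097572 -0.00032897] [-0.7 -4.5  3.1]
```

View pics/fin2.png

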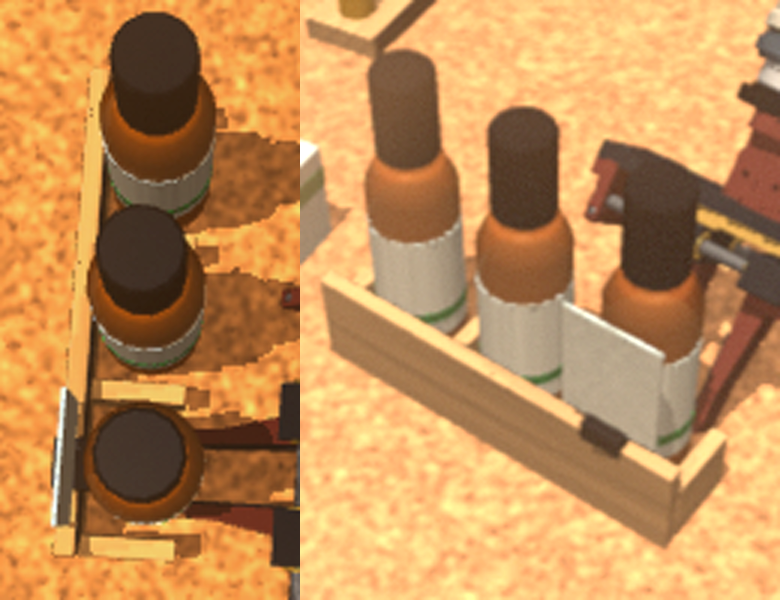

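Barely moved: the trip was starting friction. I'll push on with a higher threshold.

Run:
```python
from h import *
print(movel(P(-.0272,0,.014),v=.015,until_force=15),get_time(),st(get_tcp_pos()),np.round(get_ft_force(),1))
t=read_camera("top")
a=np.hstack([cv2.resize(t[130:330,255:355],None,fx=3,fy=3,interpolation=2),cv2.resize(read_camera("side")[130:330,245:405],None,fx=3,fy=3,interpolation=2)])
cv2.imwrite("pics/fin3.png",cv2.convertScaleAbs(a[:,:,::-1],alpha=1.4))
```

```text
True 13.5 [-0.03054213 -0.00053576] [-2.7 -5.9  3.1]
```

View pics/fin3.png

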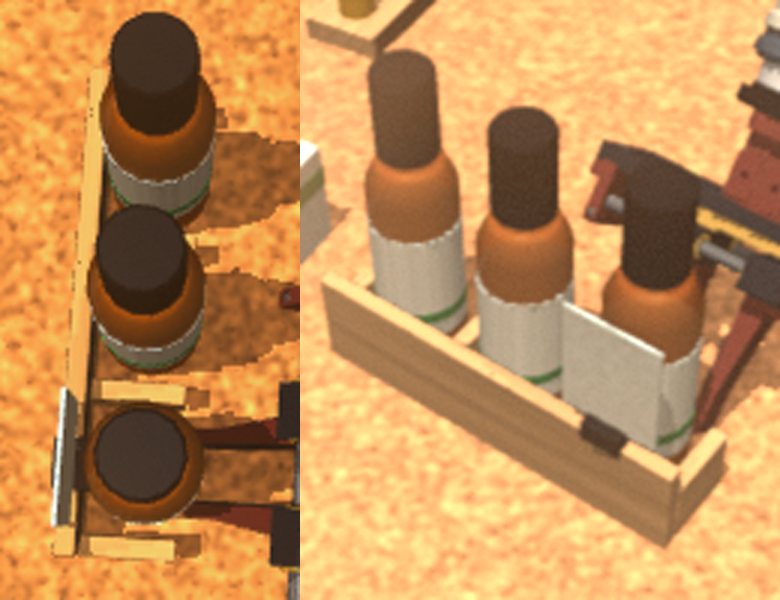

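```bash
cat >> h.py <<'E'
def cap():
    t=read_camera("top").astype(int)[130:330,255:355]; m=((t.max(2)<60)&(t[:,:,0]-t[:,:,2]<25)).astype(np.uint8)
    m=cv2.morphologyEx(m,cv2.MORPH_OPEN,np.ones((7,7),np.uint8))
    o=[]
    for c in cv2.findContours(m,0,1)[0]:
        if cv2.contourArea(c)<200: continue
        x,y,w,h=cv2.boundingRect(c); r=w/2-.5
        u,v=x+(w-1)/2+255,y+(w-1)/2+130   # circle at the upper end of the blob
        o.append((np.round([u,v,w,h],1),np.round(st(ray("top",(u,v),.2))*1e3,1)))
    return o
E
python3 - <<'E'
from h import *
print(cap())
movel(P(-.034,0,.014),v=.02);print(st(get_tcp_pos()),get_ft_force());wait(.3);print(cap())
movel(P(-.060,0,.014),v=.05);wait(.3);print(cap(),get_ft_force(),get_time())
cv2.imwrite("pics/t4.png",read_camera("top")[:,:,::-1]);cv2.imwrite("pics/s4.png",read_camera("side")[:,:,::-1])
E
```

```text
[(array([301., 281.,  29.,  29.]), array([-4.5, -0.2])), (array([302., 212.,  29.,  32.]), array([ -0.3, -75. ]))]
[-0.03390441  0.00013628] [-0.22479662  0.16149341  0.36965855]
[(array([302., 281.,  29.,  29.]), array([-5.6, -0.3])), (array([301.5, 211.5,  28. ,  32. ]), array([  0.3, -75.5])), (array([310., 148.,  19.,  22.]), array([  -4., -148.]))]
[(array([302., 281.,  29.,  29.]), array([-5.6, -0.3])), (array([301.5, 211.5,  28. ,  30. ]), array([  0.3, -75.5])), (array([310., 145.,  19.,  25.]), array([  -3.7, -151.5]))] [-0.35354809  0.37242801 -0.60415625] 15.3583
```

Without the tool the bottle stands about 5 mm short, so the open fingertips evidently met the dividers. I'll narrow the fingers and finish the push.

Run:
```python
from h import *
command_gripper(.09)
for x in(-.0335,-.0320):
    r=movel(P(x,0,.014),v=.02,until_force=12)
    print(r,get_time(),st(get_tcp_pos()),np.round(get_ft_force(),1),cap()[0])
```

```text
True 17.25 [-0.03500936 -0.00027178] [-1.7 -4.4  2.2] (array([302., 280.,  29.,  30.]), array([-5.5, -1.3]))
True 17.5083 [-0.03462237 -0.0007207 ] [-2.1 -5.7  3.7] (array([302.5, 280.5,  30. ,  30. ]), array([-6.1, -0.9]))
```

Run:
```python
from h import *
print(get_time(),st(get_tcp_pos()),get_grip_width())
for z in(.04,.06,.075): print(z,*[np.round(st(tc(*p,z))*1e3,1) for p in((77,463),(93,440),(93,490),(80,530),(86,380))])
a=cv2.imread("pics/top0.png")[250:325,265:325];b=cv2.imread("pics/t4.png")[250:325,265:325];c=cv2.imread("pics/s4.png")[235:310,320:400]
cv2.imwrite("pics/z.png",cv2.convertScaleAbs(cv2.resize(np.hstack([a,b,c]),None,fx=4,fy=4,interpolation=cv2.INTER_CUBIC),alpha=2))
```

```text
17.5583 [-0.03469512 -0.00071236] 0.09131699151771538
0.04 [29.7 -1.3] [ 23.  -12.7] [21.2 10.9] [25.9 30. ] [ 28.5 -41.1]
0.06 [28.2 -0.6] [ 21.6 -11.6] [19.9 11.2] [24.4 29.7] [ 27.  -39.1]
0.075 [27.  -0.1] [ 20.6 -10.8] [18.9 11.4] [23.3 29.5] [ 25.9 -37.7]
```

View pics/z.png

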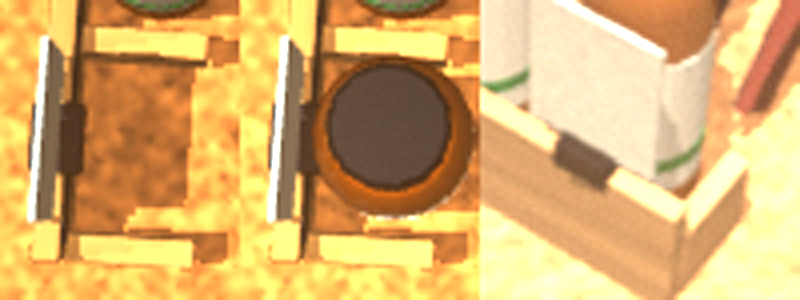

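Run:
```python
from h import *
for x in(-.0340,-.0333,-.0326,-.0319):
    r=movel(P(x,0,.015),v=.02,until_force=35)
    f=get_ft_force();print(r,get_time(),np.round(st(get_tcp_pos())*1e3,1),get_tcp_pos()[2],np.round(f,1),cap()[0])
    if r or np.linalg.norm(f)>20: break
```

```text
False 17.8083 [-34.7  -0.4] 0.014679314554962897 [-1.7 -6.1 -0.7] (array([302., 281.,  29.,  29.]), array([-5.6, -0.3]))
False 18.1083 [-34.4  -0.5] 0.014578034740455978 [-1.3 -8.6  0.2] (array([302., 280.,  29.,  30.]), array([-5.5, -1.3]))
False 18.4083 [-34.3  -0.6] 0.014532865633490618 [ -2.2 -12.7   1.1] (array([303., 280.,  29.,  30.]), array([-6.6, -1.4]))
False 18.7083 [-34.1  -0.7] 0.014497571545483229 [ -3.8 -15.2   3.4] (array([302.5, 280.5,  30. ,  30. ]), array([-6.1, -0.9]))
```

Run:
```python
from h import *
F=np.array(get_ft_force());T=np.array(get_ft_torque());M=np.c_[ex,ey,[0,0,1]]
print("F(s,t,z)",np.round(F@M,2),"T",np.round(T@M,3),get_qvel().round(4) if hasattr(get_qvel(),'round') else '')
p=get_tcp_pos();Rm=R.from_quat(np.array(get_ee_rot())[[1,2,3,0]]).as_matrix()
# point of the line of action nearest TCP if the torque is about TCP / about points behind it
for L in(0,.1,.15,.2):
    r0=-Rm[:,2]*L; r=r0+np.cross(F,T)/(F@F); k=-(r@ex-.0077)/(F@ex/1); print(L,"at s=+7.7mm: ",np.round((r+F*k)@M*1e3,1))
```

```text
F(s,t,z) [-16.72   3.4    2.99] T [0.429 2.185 0.395] [ 0.0016  0.002   0.0004  0.0006 -0.0003 -0.0009]
0 at s=+7.7mm:  [   7.7   21.2 -131.1]
0.1 at s=+7.7mm:  [  7.7   8.9 -64.8]
0.15 at s=+7.7mm:  [  7.7   2.7 -31.7]
0.2 at s=+7.7mm:  [ 7.7 -3.5  1.5]
```

Run:
```python
from h import *
movel(P(-.045,0,.015),v=.03);wait(.3);print("free",cap()[:2],get_time())
movel(P(-.045,0,.026),v=.05)
for x in(-.036,-.0345,-.0333,-.0321,-.031):
    r=movel(P(x,.0005,.026),v=.02,until_force=40)
    f=get_ft_force();print(r,np.round(st(get_tcp_pos())*1e3,1),np.round(f,1),cap()[0])
    if r or np.linalg.norm(f)>25: break
movel(P(-.045,0,.026),v=.03);wait(.3);print("free",cap()[:2],get_time())
t=read_camera("side");cv2.imwrite("pics/s5.png",t[:,:,::-1])
```

```text
free [(array([303., 280.,  29.,  30.]), array([-6.6, -1.4])), (array([301.5, 211.5,  28. ,  31. ]), array([  0.3, -75.5]))] 19.6917
False [-35.9   0.5] [-0.  -0.5 -0.2] (array([303., 280.,  29.,  30.]), array([-6.6, -1.4]))
False [-35.    0.2] [-0.8 -3.8  0.2] (array([303., 280.,  29.,  29.]), array([-6.6, -1.4]))
False [-34.5  -0. ] [-1.7 -9.6  2.1] (array([303., 279.,  29.,  30.]), array([-6.5, -2.5]))
False [-34.1  -0.2] [ -4.  -16.2   4.7] (array([303., 279.,  29.,  30.]), array([-6.5, -2.5]))
False [-33.9  -0.3] [ -6.1 -23.3   7.9] (array([303., 279.,  29.,  29.]), array([-6.5, -2.5]))
free [(array([304., 280.,  29.,  29.]), array([-7.6, -1.5])), (array([301.5, 211.5,  28. ,  30. ]), array([  0.3, -75.5]))] 22.875
```

Run:
```python
from h import *
movel(P(-.12,0,.06),v=.15)
cv2.imwrite("pics/s6.png",read_camera("side")[:,:,::-1])
cv2.imwrite("pics/t6.png",read_camera("top")[:,:,::-1])
for n in("side0","s4","s6"):
    im=cv2.imread(f"pics/{n}.png").astype(int); b,g,r=im[...,0],im[...,1],im[...,2]
    m=((g-r>8)&(g-b>5)).astype(np.uint8)
    k,l,s,c=cv2.connectedComponentsWithStats(m[150:290,255:450],connectivity=8)
    for i in range(1,k):
        if s[i,4]<6: continue
        ys,xs=np.where(l==i); j=xs.max(); p=(j+255,ys[xs>=j-1].mean()+150)
        print(n,s[i],np.round(p,1),[np.round(st(ray("side",p,z))*1e3,1) for z in(.035,.04,.045)])
print(cap(),get_time())
```

```text
side0 [31 84  7  3 10] [292.  234.7] [array([  -1.5, -133.8]), array([   2. , -130.6]), array([   5.4, -127.4])]
side0 [ 67 105   7   3  10] [328.  255.3] [array([ -0.8, -57.7]), array([  2.7, -55.1]), array([  6.2, -52.5])]
s4 [32 83  9  4 13] [295. 233.] [array([  -7.6, -132.2]), array([  -4., -129.]), array([  -0.5, -125.8])]
s4 [ 67 104   9   4  16] [330.  254.3] [array([ -4.5, -56.4]), array([ -0.9, -53.8]), array([  2.6, -51.2])]
s6 [32 83  9  4 14] [295.  233.3] [array([  -7. , -131.8]), array([  -3.4, -128.5]), array([ 1.000e-01, -1.253e+02])]
s6 [ 67 104   9   4  15] [330.  254.5] [array([ -4.2, -56.2]), array([ -0.7, -53.6]), array([  2.9, -51. ])]
[(array([304., 280.,  29.,  29.]), array([-7.6, -1.5])), (array([301.5, 211.5,  28. ,  29. ]), array([  0.3, -75.5])), (array([310., 145.,  19.,  25.]), array([  -3.7, -151.5]))] 23.775
```

Run:
```python
from h import *
for n,(x0,y0) in(("side0",(322,246)),("s6",(322,246)),("side0",(400,222)),("s4",(360,262)),("s6",(360,262))):
    im=cv2.imread(f"pics/{n}.png").astype(int); d=2*im[...,1]-im[...,2]-im[...,0]
    print(n,x0,y0); w=32 if x0==400 else 22; print("\n".join(f"{y}: "+" ".join(f"{v:3d}" for v in d[y,x0:x0+w]) for y in range(y0,y0+(14 if x0==322 else 20))))
```

```text
side0 322 246
246:   4   6   6   5   6   4   5   4   2   4   7   7   5   2   6   5   4   5   5   4   6   5
247:   7   4   5   6   3   4   4   7   3   1   5   5   3   3   3   2   6   6   5   4   6   8
248:   5   8   5   5   5   2   4   4   3   3   6   8   4   7   5   6   4   6   4   6   6   7
249:   6   5   5   4   7   5   4   7   5   3   5   6   7   5   7   6   0   3   6   4   8   5
250:   4   9   6   5   7   5   5   3   5   4   6   7   7   3   5   4   4   4   4   4   4   4
251:   6   5   6   4   4   4   5   5   3  16  17   7   4   2   7   2   4   6   3   3   5   5
252:   6   4   5   4   3   7   4   4  11  27  16   8   5   6   4   7   6   5   5   5   4   7
253:   6   3   7   5   7   4  10  19  25  29  15   4   3   6   6   4   6   5   4   5   4   5
254:   4   7   9  19  28  24  25  35  36  28  10   4   5   4   3   7   6   5   4   7   4   6
255:  24  32  32  35  44  43  40  32  28  17   9   4   4   4   4   5   7   6   3   5   5   5
256:  43  48  51  47  44  41  35  16   8   6   7   6   6   5   8   6   4   2   5   5   4   6
257:  23  36  42  35  32  18   9   9   5   3   5   9   6   5   
[... 7244 characters left out ...]
8  38  32  19   4  -2  -7 -14 -11 -10  -9  -1  12
275:   7   2   3   6  17  28  31  32  35  33  27  16   5   3  -3  -7 -11 -11 -10  -3  11  20
276:   8   5   7  11  22  32  35  32  23  16   7   3   3  -1  -6  -9  -9 -13  -7   6  17  18
277:   9   5   4  10  24  27  22  14   9   4   5   4   2  -1  -9  -7 -11  -6  -2   8  12  17
278:   3   6   5   8   5   6   6   3   4   3   4   5  -1  -5 -11  -8  -6   3   7   7  18  18
279:   0   5   4   2   4   2   4   0   2   5   3  -2  -5  -8  -9  -8   0   5   9  14  19  14
280:   8   7   0   3   2   3   3   4   0   1  -4  -5  -8  -8  -9  -1   5   8  15  17  19  18
281:   4   6   5   3   4   2   1  -1  -7  -7 -13  -9  -8  -5  -3   3   4  13  16  17  17   8
```

Run:
```python
from h import *
for z in(.03,.035,.04):
    f=lambda p:st(ray("side",p,z))*1e3
    b=f((428.8,225.5))-st(B)*1e3
    print(z,"tangent offset",b.round(1),*[(f(p)-b).round(1) for p in((331.7,251.5),(375.5,267.3),(375.4,266.3))])
```

```text
0.03 tangent offset [-23.8  18.1] [  9.2 -78.5] [-5.5 -2.5] [-7.1 -3.7]
0.035 tangent offset [-19.   19.9] [  8.  -77.7] [-6.6 -2.3] [-8.2 -3.5]
0.04 tangent offset [-14.3  21.7] [  6.8 -76.9] [-7.6 -2.1] [-9.3 -3.3]
```

Run:
```python
from h import *
movel(P(-.10,-.001,.018),v=.1)
command_gripper(.28)
movel(P(-.045,-.001,.018),v=.06)
for x in(-.0345,-.0335,-.0328,-.0322,-.0316,-.0310):
    movel(P(x,-.001,.018),v=.012)
    f=get_ft_force();c=cap()[0];print(np.round(st(get_tcp_pos())*1e3,1),np.round(f,1),c)
    if np.linalg.norm(f)>6: break
movel(P(-.040,-.001,.018),v=.008);wait(.3);print("free",cap()[:2],get_time())
```

```text
[-34.5  -1. ] [-0.2 -0.2 -0.1] (array([304., 280.,  29.,  29.]), array([-7.6, -1.5]))
[-33.5  -1. ] [-0.1 -0.7  0.1] (array([304., 280.,  29.,  29.]), array([-7.6, -1.5]))
[-32.8  -1. ] [1.6 0.1 0.6] (array([304., 280.,  29.,  29.]), array([-7.6, -1.5]))
[-32.2  -1. ] [-0.5 -0.3  0.5] (array([304., 280.,  29.,  29.]), array([-7.6, -1.5]))
[-31.7  -1. ] [-0.2 -0.6  0.5] (array([304., 281.,  29.,  29.]), array([-7.7, -0.4]))
[-31.2  -1. ] [-0.1 -3.7 -0.5] (array([304., 281.,  29.,  30.]), array([-7.7, -0.4]))
free [(array([304., 281.,  29.,  29.]), array([-7.7, -0.4])), (array([301.5, 211.5,  28. ,  30. ]), array([  0.3, -75.5]))] 30.15
```

Run:
```python
from h import *
c=camera_info("side");K=np.array(c["intrinsics"]);T=np.array(c["T"])
def proj(p):
    q=T[:3,:3].T@(np.array(p)-T[:3,3]);q=K@[q[0],-q[1],-q[2]];return q[:2]/q[2]
def pred(base,lean,rows):  # right silhouette of the cylinder at given image rows
    pts=[]
    for z in np.linspace(.02,.13,60):
        cc=base-ex*lean*z+np.array([0,0,z])
        P_=np.array([proj(cc+.025*np.array([np.cos(a),np.sin(a),0])) for a in np.linspace(0,6.28,181)])
        pts.append(P_)
    pts=np.vstack(pts)
    return np.array([pts[abs(pts[:,1]-r)<.8][:,0].max() for r in rows])
def meas(n,x0,x1,rows):
    im=cv2.GaussianBlur(cv2.imread(f"pics/{n}.png"),(3,3),0).astype(float);d=2*im[...,1]-im[...,2]-im[...,0];o=[]
    for r in rows:
        l=d[r,x0:x1]; i=np.where(l>-3)[0]
        i=i[-1] if len(i) else -1
        o.append(x0+i+(l[i]+3)/(l[i]-l[i+1]) if 0<=i<len(l)-1 else np.nan)
    return np.array(o)
for n,x0,x1,rows,b in(("side0",422,438,range(204,224,2),B),("s4",366,382,range(247,267,2),P(-.003,0,0)),("s6",366,382,range(247,267,2),P(-.003,0,0))):
    m=meas(n,x0,x1,rows);print(n,m.round(1),"slope",np.polyfit(rows,m,1)[0].round(3))
    for L in(0,.025): p=pred(b,L,rows);print("  pred lean",L,p.round(1),np.polyfit(rows,p,1)[0].round(3))
```

```text
side0 [435.1 433.  432.7 432.5   nan 434.5 430.8 430.7   nan   nan] slope nan
  pred lean 0 [433.2 432.8 432.4 431.9 431.5 431.1 430.7 430.3 429.9 429.5] -0.207
  pred lean 0.025 [433.8 433.3 432.8 432.4 432.  431.5 431.1 430.6 430.2 429.8] -0.224
s4 [378.3 377.8 377.8 377.4 376.8 376.8 376.6 376.3 376.2 376.7] slope -0.108
  pred lean 0 [376.9 376.7 376.5 376.3 376.  375.8 375.6 375.4 375.2 375. ] -0.105
  pred lean 0.025 [377.7 377.4 377.1 376.9 376.7 376.4 376.1 375.9 375.6 375.4] -0.125
s6 [377.5 377.7 377.5 377.2 376.6 376.6 376.  375.8 375.8 376.7] slope -0.097
  pred lean 0 [376.9 376.7 376.5 376.3 376.  375.8 375.6 375.4 375.2 375. ] -0.105
  pred lean 0.025 [377.7 377.4 377.1 376.9 376.7 376.4 376.1 375.9 375.6 375.4] -0.125
```

Run:
```python
from h import *
movel(P(-.13,-.001,.10),v=.12); wait(.5)
print(cap()[:2],get_time(),get_ft_force()); print(job_done())
```

```text
[(array([304., 281.,  29.,  29.]), array([-7.7, -0.4])), (array([301.5, 211.5,  28. ,  29. ]), array([  0.3, -75.5]))] 31.8667 [ 0.73812522  0.34571545 -0.37100349]
the job is handed in; nothing more can be done
None
```

I handed the job in at about 32 s with the bottle standing in the empty bay but not quite in line: its base is an estimated 2–3 mm short of the row and it leans back about 1.5° (cap measured about 8 mm short), probably stopped by the card's clip; the row bottles I could measure had not moved, and I did not re-check the vial and carton.

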